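# Level the stove board on its screw feet

## Robot

A 7-joint arm with a two-finger parallel gripper is mounted at the origin on the work surface. World frame = base frame: x ahead of the robot, y to its left, z up, the work surface at z = 0. Lengths are in m, angles in rad, forces in N, time in s.
With the tool pointing down it reaches from about 0.4 to 0.9 m from the base axis. Payload 5.5 kg.
Tool frame: the origin (TCP) lies between the finger pads; the fingertips stand 11 mm ahead of it and the grasp point (between the pads) lies 8 mm behind it (tip_reach is the z of the fingertips in the tool frame, in m); z points along the fingers, y is the line along which they close (so a half turn about z gives the same grasp; the last joint's range is limited). The gripper opens to 85 mm and grips with 20 to 120 N. Pads are 22 mm wide; open, the fingers measure 114 mm over their backs; the gripper's body (76 mm by 85 mm) begins 54 mm behind the grasp point. The pads swing forward as they close: fully open they stand 13 mm farther back than shut.
Start: joints at [1.582, 0.501, -0.427, 1.55, 0.221, 1.138, -0.21], TCP at [0.162, -0.629, 0.242] pointing down, gripper open.
Joint ranges: [-2.88, 2.88], [-0.31, 2.03], [-1.54, 1.56], [0.2, 2.42], [-1.41, 4.55], [0.19, 2.02], [-2.57, 2.57]. Speed limits (rad/s): [2.57, 2.57, 3.14, 3.14, 3.14, 3.14, 3.14].

## Interface

Orientations are given as a unit quaternion [x, y, z, w].
In Python, from workcell import reach, line_to, movej, open_gripper, gripper_close, dwell, ik, observe, capture, IKError, job_done, tip_reach gives the robot as it stands. Calls block until the motion is done:
- reach(position, orientation): joint-space move of the TCP to a pose.
- line_to(position, frame=None, rate=0.15, max_force=None): straight line of the TCP; frame=None keeps the orientation; rate is the mean speed in m/s. With max_force (N) it stops when the force on the tool has changed by that much, and returns True; else False.
- movej(angles): joint-space move.
- open_gripper() and gripper_close(): open the fingers fully, or close them until they stop; the grip force is fixed at half the most.
- dwell(seconds).
- ik(position, orientation): joint angles nearest the present ones, or None.
- observe(): the state.
- capture(name): name is "scene" or "top" or "wrist"; returns a dict with "frame" (420x560x3 uint8, blue, green, red), "fov_y" (degrees; the focal length in pixels is half the picture's height over the tangent of half this angle, whatever the lens; pixels are square), "cx", "cy" (the principal point, pixels), "distortion" ([k1, k2, p1, p2, k3] as OpenCV has them; the pictures are not rectified), "T" (4x4, takes a point from camera to world coordinates); the wrist camera has in their place "hand_eye" (4x4, takes a point from camera to tool coordinates, whose origin is the TCP and whose axes are the flange's). Camera axes: x right, y up, looking along -z (the intrinsics and any distortion apply to the point x, -y, -z); pixel columns grow to the right and rows downward; lengths in m; the calibration is good to about 2 mm. A picture is of the moment at which its call begins: read the wrist's pose just before it. There is no depth.
A pose or a line that the arm cannot do raises IKError and nothing moves.
- job_done(): hands the job in; it is judged then, once.
The state is a dict: "time_s": time; "joint_positions": joint angles; "qd": joint speeds; "tau": joint torques, N m; "tool_pos": TCP position; "tcp_rot": TCP orientation; "force": force on the tool from outside, world axes, zero at the start; "wrist_torque": the same for the moment, N m; "gripper_width": finger opening in m; "finger_force": force on a finger pad.
Only numpy, scipy, OpenCV 4.12 (cv2) and the standard library are available. Lean on these libraries where they do the work, as an engineer would, in place of code of your own. Each camera call takes 0.05 s, during which the arm holds its last target. There are 200 camera calls.

## Task

The stove board beside the bike is out of level. Level it by turning its two star-grip foot screws (the left one stands under the bike's handlebar) until the bubbles of both vials in the yellow level rest between their black lines, then let go. Do not bump the bike and leave everything else where it stands.

Things in the scene. Friction and masses are not known exactly. Their poses are not given: they have to be found in the camera images.
- knob_right_grip (a point): near right star grip (black, 52 mm across, 28 mm high, red dot on top), point on its upright axis at mid height, 33 mm above the board's top. Round to the fingers: take it at any yaw. Right-hand thread, 4 mm a turn: clockwise seen from above raises the board at this screw. About 0.12 N m turns it; it stays where left, keeps its height, and has over half a turn free either way
- knob_left_grip (a point): far left star grip, like the other and used the same way. The bike's rubber handlebar grip runs about 150 mm above it, so the gripper does not fit straight down over it: lean the gripper 35 to 45 degrees from vertical, square to the handlebar and off to its right (the side away from the brake lever)
- fixed_foot (a point): third foot of the board, rubber, not adjustable: 260 mm to the right of the left screw and 160 mm beyond the right screw (a right angle); the point is on its axis at the height of the board's top, 73 mm above the worktop. The right screw tilts the board fore and aft about the line from this foot to the left screw; the left screw tilts it left and right
- vial_fa (a point): middle of the tube vial that lies fore and aft (pointing away from the robot), in the yellow L-shaped level screwed on the board; midway between its two black lines, which are 28 mm apart; 13 mm above the board's top. Green tube 64 mm long, 13 mm thick. The right screw moves its bubble
- vial_lr (a point): the same for the tube vial that lies left and right, beyond the first one. The left screw moves its bubble
- bubble_fa (a point): middle of the bubble in the fore-aft vial: pale, 22 mm long. It runs along the tube to the higher end of the board, 30 mm for each degree of tilt, and settles within half a second. Centred between the lines = level that way
- bubble_lr (a point): middle of the bubble in the left-right vial, the same
- plate: the tilting board: grey laminate on plywood, 260 (away from the robot) x 390 x 28 mm, its top 73 mm above the worktop; origin on the underside over the fixed foot, x away from the robot, y to the left. It carries the level and, at its far edge, a brass burner with a steel pot support, 138 mm above the worktop
- bike: green mountain bike parked along the far edge of the worktop, facing left, fixed; origin on the worktop under the outer end of its left handlebar grip, x its heading (to the robot's left), y towards the robot. The handlebar lies along y and that end reaches over the board; a thin brake lever runs beside the bar, 66 mm towards +x and 22 mm lower
- grip_end (a point): outer end (nearest the robot) of the rubber handlebar grip, on its centre line, 255 mm above the worktop; the grip is 32 mm thick and 135 mm long
- grip_root (a point): far end of the same handlebar grip, on its centre line, at the same height
- mug: blue ceramic mug standing on the board, 82 mm across, 90 mm high; origin under its centre
- jug: blue plastic measuring jug, 110 mm across at the rim, 125 mm high, right of the board; origin under its centre
- press: stainless French press, 100 mm across, 213 mm high, right of the board's far end; origin under its centre
- windscreen: folding aluminium windscreen standing in an arc of six panels, 125 mm high; origin on the worktop inside the arc
- stick: wooden stir stick lying on the worktop right of the robot's front, 190 x 16 x 5 mm; origin under its centre
- canister: yellow gas canister, 108 mm across, 90 mm high; origin under its centre
Mind the look-alikes: they are no part of the job. What is shaped like the mug but brown or pink is not meant.

How it is judged:
At the end, for the whole second after the job is handed in: Both bubbles rest within 3.5 mm of the middle of their vials (between the lines), the board is at rest, the mug still stands upright on it, the mug, jug, press, windscreen, stick and canister are within 20 mm of where they stood, and nothing is touched (horizontal distance between bubble_fa and vial_fa below 0.0035 m and horizontal distance between bubble_lr and vial_lr below 0.0035 m and angular speed of plate below 0.02 rad/s and distance of each of mug, jug, press, windscreen, stick, canister from where it was at the start of the episode below 0.02 m and angle between mug's own z axis and vertical below 0.05 rad).
It fails at once if the bike is bumped (more than 8 N) (contact force between any of the arm, the fingers and bike above 8 N).
It fails at once if a bystander is shoved by more than 20 mm (distance of any of mug, jug, press, windscreen, stick, canister from where it was at the start of the episode above 0.02 m).
It also fails if it takes over 64 s, if anything falls off the work surface, if the arm or the gripper's body presses on something with over 40 N, if the wrist force passes 120 N, or if a joint passes its speed limit or range.

## Working session

There is one attempt and no reset: what is moved stays moved. The work goes in short steps, each a Python script; the robot and the scene stay as the last script left them, time stands still between calls to the robot, and variables do not carry over. Pictures are saved under pics/ and viewed, at most 10 in all, crops included, and the job is handed in when it is done.

```bash
ls; mkdir -p pics; python3 - <<'E'
from workcell import *
import cv2, numpy as np, json
for n in ("scene","top"):
    c=capture(n); cv2.imwrite(f"pics/{n}0.png",c["frame"]); 
    print(n,c["fov_y"],c["cx"],c["cy"],c["distortion"],np.round(c["T"],4).tolist())
c=capture("wrist");print({k:np.round(v,4).tolist() for k,v in c.items() if k!="frame"})
print(observe(), tip_reach)
E
```

```text
pics
scene 43.58396552257726 289.13542566202426 214.87391856111498 [-0.10456423  0.          0.          0.          0.        ] [[0.6138, -0.5856, 0.5295, 1.2382], [0.7894, 0.4661, -0.3995, -0.5931], [-0.0129, 0.6632, 0.7483, 1.1907], [0.0, 0.0, 0.0, 1.0]]
top 50.995404785288045 287.42512190588053 206.54835504204374 [0.02110979 0.         0.         0.         0.        ] [[-0.0287, 0.9917, -0.1255, 0.3351], [-0.9996, -0.0278, 0.0086, -0.0782], [0.0051, 0.1257, 0.9921, 1.4675], [0.0, 0.0, 0.0, 1.0]]
{'fov_y': 71.4634, 'cx': 275.3318, 'cy': 212.0647, 'distortion': [-0.0146, 0.0, 0.0, 0.0, 0.0], 'hand_eye': [[0.0003, 0.9458, 0.3247, 0.0841], [1.0, 0.0, -0.0008, 0.0006], [-0.0008, 0.3247, -0.9458, -0.1304], [0.0, 0.0, 0.0, 1.0]]}
{'time_s': 0.15, 'joint_positions': array([ 1.58219434,  0.50169146, -0.42681222,  1.55121793,  0.2208268 ,
        1.13831029, -0.21030297]), 'qd': array([-0.00036194, -0.00478271, -0.00162357, -0.00399213, -0.00040213,
        0.00114905,  0.00153078]), 'tau': array([-6.78418015e-03, -5.70042515e+01, -5.82503289e+00, -2.81285763e+01,
        1.07468895e-02,  7.87039491e-03,  6.08833261e-06]), 'tool_pos': array([ 0.16176631, -0.62900049,  0.24145581]), 'tcp_rot': array([ 9.92082406e-01,  1.25586148e-01, -8.10851453e-05, -7.82314754e-04]), 'force': array([-1.00011363,  0.03534154, -0.07429979]), 'wrist_torque': array([-0.05546363,  0.02963779,  0.05644442]), 'finger_force': 0.0, 'gripper_width': 0.085277732548043} 0.011
```

View pics/scene0.png

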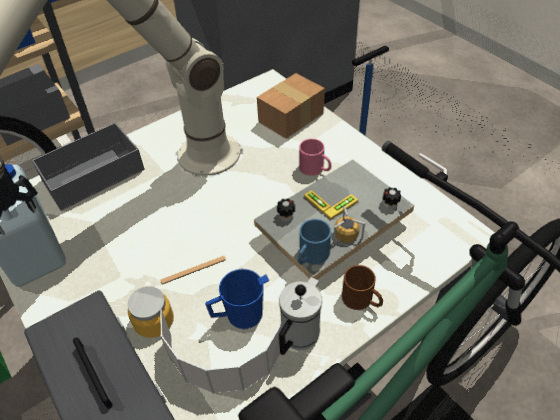

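View pics/top0.png

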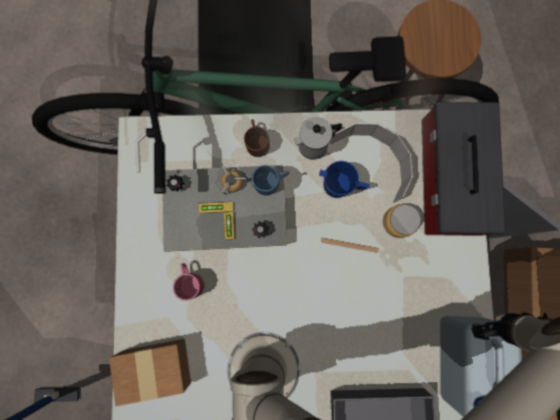

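The scene view shows the right knob at (286,207), the left knob at (392,196), the level around (330,203) and the grip end at (388,148). The top view shows the right knob at (263,229), the left knob at (177,182), the level at (217,218), and the grip from its end at (160,190) to its root at about (155,142).

```bash
cat > h.py <<'E'
from workcell import *
import cv2, numpy as np
from scipy.spatial.transform import Rotation as R
def snap(name, png=None):
    s=observe(); c=capture(name)
    if "hand_eye" in c:
        T=np.eye(4); T[:3,:3]=R.from_quat(s["tcp_rot"]).as_matrix(); T[:3,3]=s["tool_pos"]; c["T"]=T@c["hand_eye"]
    f=c["frame"].shape[0]/2/np.tan(np.radians(c["fov_y"])/2)
    c["K"]=np.array([[f,0,c["cx"]],[0,f,c["cy"]],[0,0,1.]])
    if png: cv2.imwrite(f"pics/{png}.png",c["frame"])
    return c
def ray(c,uv):
    p=cv2.undistortPoints(np.array([[uv]],float),c["K"],np.array(c["distortion"]))[0,0]
    d=np.array(c["T"])[:3,:3]@[p[0],-p[1],-1.]
    return np.array(c["T"])[:3,3],d/np.linalg.norm(d)
def onz(c,uv,z):
    o,d=ray(c,uv); return o+d*(z-o[2])/d[2]
def proj(c,P):
    T=np.array(c["T"]); q=T[:3,:3].T@(np.array(P)-T[:3,3])
    return cv2.projectPoints(np.array([[q[0],-q[1],-q[2]]]),np.zeros(3),np.zeros(3),c["K"],np.array(c["distortion"]))[0][0,0]
def tri(c1,u1,c2,u2):
    A=[];b=[]
    for c,u in((c1,u1),(c2,u2)):
        o,d=ray(c,u); M=np.eye(3)-np.outer(d,d); A.append(M); b.append(M@o)
    return np.linalg.lstsq(np.vstack(A),np.hstack(b),rcond=None)[0]
E
python3 - <<'E'
from h import *
np.set_printoptions(precision=4,suppress=True)
s=snap("scene");t=snap("top")
print("R",tri(s,(286,206),t,(262,229)), onz(t,(262,229),.106))
print("L",tri(s,(392,195),t,(177,182)), onz(t,(177,182),.106), onz(s,(392,195),.106))
print("end",tri(s,(388,148),t,(160,190)),onz(t,(160,190),.255),onz(s,(388,148),.255))
print("root",onz(t,(155,142),.255),onz(s,(430,172),.255))
print("level",onz(t,(217,218),.086))
q=R.from_euler("xyz",[np.pi,0,0]).as_quat()
for p in [(.40,.02,.34),(.36,.02,.36),(.40,.05,.32)]: print(p,ik(p,q))
E
```

```text
R [ 0.441  -0.0065  0.111 ] [ 0.4395 -0.0094  0.106 ]
L [0.5956 0.2551 0.111 ] [0.5945 0.2533 0.106 ] [0.5939 0.2626 0.106 ]
end [0.5467 0.267  0.2482] [0.5448 0.264  0.255 ] [0.552 0.262 0.255]
root [0.6822 0.2789 0.255 ] [0.6857 0.281  0.255 ]
level [0.4798 0.1324 0.086 ]
(0.4, 0.02, 0.34) [ 1.1577 -0.1381 -1.1488  1.979  -0.134   1.2224 -1.5123]
(0.36, 0.02, 0.36) [ 0.987  -0.2672 -0.9064  2.0209 -0.2178  1.2942 -1.4122]
(0.4, 0.05, 0.32) [ 1.0242 -0.0791 -1.1377  2.0052 -0.078   1.1708 -1.6528]
```

```bash
python3 - <<'E'
from h import *
np.set_printoptions(precision=4,suppress=True)
s=observe(); p=s["tool_pos"]
line_to([p[0],p[1],.38],rate=.3)
q=R.from_euler("xyz",[np.pi,0,0]).as_quat()
reach([.44,.09,.36],q)
c=snap("wrist","w1")
s=observe();print(s["time_s"],s["tool_pos"],s["joint_positions"])
cv2.imwrite("pics/w1c.png",cv2.resize(c["frame"][100:300,200:460],None,fx=3,fy=3)[:600,:800])
E
```

```text
3.6333 [0.4403 0.0893 0.36  ] [-0.0539  0.0068 -0.2064  1.8751  0.0015  1.2598 -1.833 ]
```

View pics/w1.png

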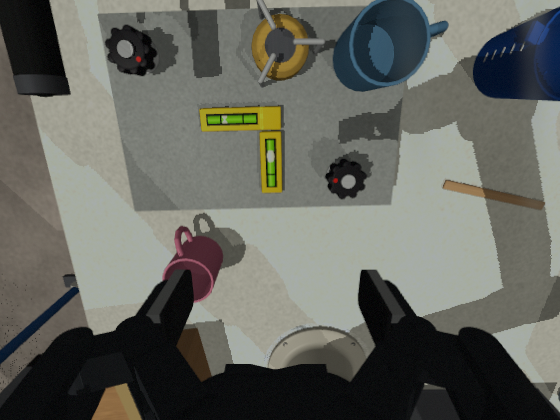

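The wrist view shows the left knob at (126,49), the right knob at (348,181), the left-right vial at (232,119) and the fore-aft vial at (271,162). The burner is at (280,44), the mug at (383,45) and the grip end at (40,92). Next I'll zoom in on the vials and compute positions.

```bash
cat >> h.py <<'E'
def vials(c, zfa=.086+.0065):
    """pixel centroid of saturated-green tubes and pale bubble within each; returns world offsets"""
    f=c["frame"]; hsv=cv2.cvtColor(f,cv2.COLOR_BGR2HSV)
    g=cv2.inRange(hsv,(33,110,70),(75,255,255))
    g=cv2.morphologyEx(g,cv2.MORPH_CLOSE,np.ones((9,9)))
    n,l,st,ce=cv2.connectedComponentsWithStats(g)
    return [(st[i].tolist(),ce[i]) for i in range(1,n) if st[i,4]>60]
E
python3 - <<'E'
from h import *
np.set_printoptions(precision=4,suppress=True)
c=snap("wrist"); f=c["frame"]
for v in vials(c): print(v, onz(c,v[1],.088))
print("R",onz(c,(347,181),.12),"L",onz(c,(126,48),.12),"burner",onz(c,(280,44),.11),"mug",onz(c,(375,65),.08))
t=snap("top"); print("end tri",tri(c,(43,92),t,(160,190)))
print(f[119,200:265].tolist()); print(f[130:198,271].tolist())
cv2.imwrite("pics/z1.png",cv2.resize(f[90:200,190:380],None,fx=4,fy=4,interpolation=cv2.INTER_CUBIC))
E
```

```text
([207, 115, 50, 9, 408], array([231.2108, 118.8946])) [0.5161 0.1463 0.088 ]
([267, 140, 7, 11, 77], array([270., 145.])) [0.4823 0.0955 0.088 ]
([267, 160, 8, 27, 185], array([270.8486, 173.2649])) [0.4437 0.0946 0.088 ]
R [ 0.4399 -0.0045  0.12  ] L [0.5941 0.2573 0.12  ] burner [0.5992 0.0828 0.11  ] mug [ 0.5815 -0.0388  0.08  ]
end tri [0.5419 0.2626 0.2578]
[[45, 130, 144], [39, 159, 166], [36, 157, 166], [37, 157, 166], [36, 157, 166], [35, 157, 166], [32, 99, 104], [27, 100, 63], [32, 170, 107], [33, 170, 107], [30, 169, 106], [33, 170, 107], [32, 171, 107], [30, 170, 106], [33, 171, 108], [31, 171, 107], [32, 171, 107], [33, 172, 108], [33, 172, 108], [32, 169, 106], [19, 41, 26], [30, 137, 84], [41, 172, 110], [110, 173, 139], [164, 172, 165], [114, 173, 143], [34, 172, 109], [34, 173, 109], [33, 172, 109], [34, 173, 110], [32, 172, 109], [35, 173, 109], [33, 172, 109], [33, 172, 109], [33, 172, 109], [33, 172, 110], [32, 172, 109], [34, 172, 110], [30, 172, 108], [34, 172, 108], [30, 171, 108], [29, 167, 105], [26, 111, 68], [17, 84, 50], [30, 171, 106], [31, 172, 108], [2
[... 678 characters left out ...]
2, 166], [154, 172, 166], [155, 172, 166], [156, 173, 166], [156, 172, 166], [157, 172, 166], [157, 172, 166], [137, 171, 155], [76, 168, 123], [22, 166, 99], [21, 166, 99], [23, 166, 99], [23, 167, 100], [22, 168, 100], [24, 168, 101], [24, 168, 101], [25, 169, 102], [24, 169, 102], [25, 170, 104], [23, 143, 84], [22, 81, 51], [24, 140, 85], [30, 171, 107], [30, 170, 107], [31, 171, 108], [34, 171, 109], [31, 170, 108], [34, 171, 110], [36, 171, 112], [36, 170, 113], [39, 171, 114], [35, 158, 104], [26, 113, 77], [18, 109, 126], [23, 147, 166], [25, 146, 166], [24, 147, 166], [23, 146, 166], [64, 135, 150], [102, 120, 119], [115, 122, 118], [116, 123, 120], [114, 121, 118], [112, 118, 116]]
```

View pics/z1.png

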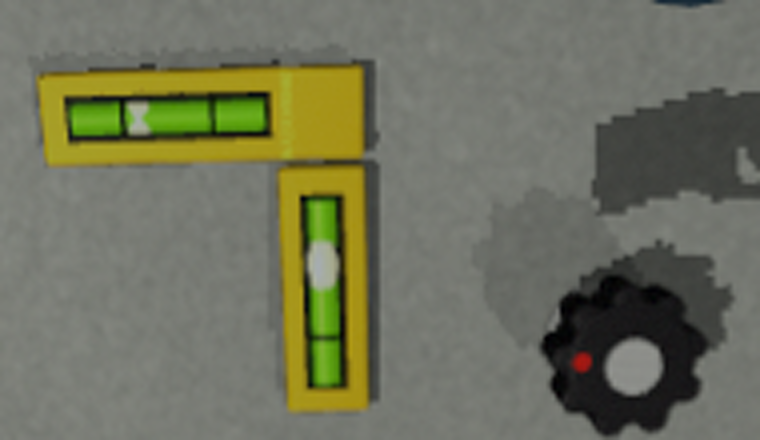

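The fore-aft bubble sits about 9.5 mm too far away, so the right screw needs about 80° clockwise. The left-right bubble sits about 9.6 mm too far left, so the left screw needs about 130° counterclockwise. I'll do the right knob first.

```bash
python3 - <<'E'
from h import *
np.set_printoptions(precision=4,suppress=True)
q=R.from_euler("xyz",[np.pi,0,0]).as_quat()
x,y=.440,-.005
reach([x,y,.20],q)
print(line_to([x,y,.096],rate=.12,max_force=12))
gripper_close(); s=observe(); print(s["gripper_width"],s["finger_force"],s["tool_pos"],s["force"],s["joint_positions"])
j=np.array(s["joint_positions"]); j[6]+=np.radians(80)
movej(j); s=observe(); print(s["tool_pos"],s["force"],s["wrist_torque"],s["joint_positions"][6],s["gripper_width"])
open_gripper(); line_to([x,y,.20],rate=.2)
reach([.41,.06,.26],q); dwell(.3)
c=snap("wrist","w2"); print(observe()["time_s"])
f=c["frame"]; print([onz(c,p,.09) for p in [(280,210)]], proj(c,(.5161,.1463,.088)), proj(c,(.464,.095,.088)))
cv2.imwrite("pics/w2.png",f)
E
```

```text
False
0.0503035199426437 61.065988540649414 [ 0.4405 -0.0045  0.097 ] [-3.2719  1.302   8.656 ] [ 0.036   0.3286 -0.0987  2.1827  0.0532  0.6313 -1.6711]
[ 0.4396 -0.0036  0.097 ] [-2.4001  4.7495  4.4025] [0.8965 0.8659 0.0894] -0.276066135625266 0.05061162765187887
10.025
[array([0.3935, 0.054 , 0.09  ])] [184.3521  88.1355] [239.8945 143.4825]
```

View pics/w2.png

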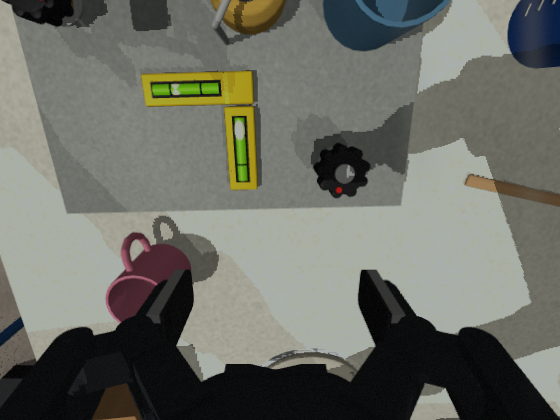

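My sign for joint 7 was wrong: the red dot moved from left to bottom, i.e. counterclockwise, and the fore-aft bubble, now at (240,130), ran further away. The left-right bubble is at (178,88). I'll measure the offsets along the tubes, then turn the right knob clockwise.

```bash
cat >> h.py <<'E'
def tube(c, uv, vertical):
    """offset (mm) of bubble from tube middle; + = far (vertical) or + = right. uses tube ends (64 mm) on z=.09"""
    f=c["frame"].astype(int); h=cv2.cvtColor(c["frame"],cv2.COLOR_BGR2HSV)
    u,v=map(int,uv); w=50
    y0,x0=max(0,v-w),max(0,u-w); sub=c["frame"][y0:v+w,x0:u+w]; h=h[y0:v+w,x0:u+w]
    g=cv2.inRange(h,(33,90,90),(75,255,255)); pale=cv2.inRange(h,(20,0,120),(100,100,255))
    m=cv2.morphologyEx(g|pale,cv2.MORPH_CLOSE,np.ones((5,5)))
    m=cv2.morphologyEx(g,cv2.MORPH_CLOSE,np.ones((21,3) if vertical else (3,21)))
    n,l,st,ce=cv2.connectedComponentsWithStats(m)
    best=[i for i in range(1,n) if (st[i,3]>st[i,2])==vertical and st[i,4]>100]
    i=min(best,key=lambda i:np.hypot(*(ce[i]-[u-x0,v-y0])))
    L,T,W,H,_=st[i]
    # bubble: mean blue-channel weight over the tube box
    b=sub[T+1:T+H-1,L+1:L+W-1,0].astype(float)
    ex=np.clip(b-60,0,None).sum(axis=1 if vertical else 0)
    k=np.arange(len(ex)); cb=(ex*k).sum()/ex.sum()+1
    if vertical:
        px=L+W/2-.5+x0; e=[onz(c,(px,T-.5+y0),.088),onz(c,(px,T+H-.5+y0),.088)]; p=onz(c,(px,T+cb+y0),.090)
    else:
        py=T+H/2-.5+y0; e=[onz(c,(L-.5+x0,py),.088),onz(c,(L+W-.5+x0,py),.088)]; p=onz(c,(L+cb+x0,py),.090)
    a=(e[0]-e[1]); ln=np.linalg.norm(a); off=(p-(e[0]+e[1])/2)@a/ln*1000
    return round(off,2), round(ln*1000,1), np.round((e[0]+e[1])/2,4), np.flatnonzero(ex>ex.max()*.3)[[0,-1]]+(T+y0 if vertical else L+x0)
E
python3 - <<'E'
from h import *
class o: pass
c=snap("wrist")
print(tube(c,(240,150),True),tube(c,(186,88),False))
from h import *
f=cv2.imread("pics/w1.png"); c["frame"]=f
T=np.eye(4);T[:3,:3]=R.from_euler("xyz",[np.pi,0,0]).as_matrix();T[:3,3]=[.4403,.0893,.36];c["T"]=T@c["hand_eye"]
print(tube(c,(271,162),True),tube(c,(231,119),False))
E
```

```text
(np.float64(20.34), np.float64(64.5), array([0.4569, 0.0942, 0.088 ]), array([120, 138])) (np.float64(8.73), np.float64(64.4), array([0.5158, 0.1458, 0.088 ]), array([172, 177]))
(np.float64(10.85), np.float64(64.9), array([0.4571, 0.0951, 0.088 ]), array([149, 160])) (np.float64(8.72), np.float64(64.5), array([0.5159, 0.1468, 0.088 ]), array([221, 225]))
```

```bash
python3 - <<'E'
from h import *
np.set_printoptions(precision=4,suppress=True)
q=R.from_euler("xyz",[np.pi,0,0]).as_quat()
x,y=.440,-.0045
reach([x,y,.18],q)
j=np.array(observe()["joint_positions"]); j[6]=.80; movej(j)
print(line_to([x,y,.096],rate=.12,max_force=12))
gripper_close(); s=observe(); print(s["gripper_width"],s["finger_force"],s["tool_pos"],s["force"],s["joint_positions"])
j=np.array(s["joint_positions"]); j[6]-=np.radians(172)
movej(j); s=observe(); print(s["tool_pos"],s["force"],s["wrist_torque"],s["joint_positions"][6],s["gripper_width"])
open_gripper(); line_to([x,y,.18],rate=.2)
reach([.41,.06,.26],q); dwell(.4)
c=snap("wrist","w3"); print(observe()["time_s"])
print(tube(c,(240,150),True),tube(c,(186,88),False))
print("L",onz(c,(30,0),.12))
# plan the left knob: feasibility of leaned poses
def pose(phi,a,yawflip=1):
    tz=np.array([np.sin(phi)*np.sin(a),np.sin(phi)*np.cos(a),-np.cos(phi)])   # lean body to -y rotated toward -x for a>0
    ty=np.array([np.cos(a),-np.sin(a),0])*yawflip; tx=np.cross(ty,tz)
    return R.from_matrix(np.c_[tx,ty,tz]),tx
G=np.array([.594,.2565,.106])
for phi in (38,42,45):
  for a in (-50,-40,-30,-20,0,20,30,40,50,60):
    for fl in (1,-1):
      r,tx=pose(np.radians(phi),np.radians(a),fl); p=G+r.apply([0,0,.008])
      k=ik(p,r.as_quat()); k2=ik(G-r.apply([0,0,.1]),r.as_quat())
      print(phi,a,fl,np.round(tx,2),None if k is None else np.round(k,2), k2 is not None)
E
```

```text
False
0.050658240829526184 61.139817237854004 [ 0.44   -0.005   0.0969] [-1.9077 -2.0995  8.3138] [-0.0553  0.3268  0.0062  2.1849 -0.003   0.6312  0.8008]
[ 0.4388 -0.0041  0.097 ] [-4.0968  3.7624  3.0256] [ 0.8186  0.8141 -0.0238] -2.2007988721346754 0.05042335160416423
18.425
(np.float64(-0.49), np.float64(64.3), array([0.4576, 0.0947, 0.088 ]), array([145, 154])) (np.float64(8.56), np.float64(65.2), array([0.5163, 0.1464, 0.088 ]), array([170, 176]))
L [0.5793 0.253  0.12  ]
38 -50 1 [-0.6   0.51  0.62] [ 0.01  0.92 -0.35  1.33 -0.26  1.33  0.72] True
38 -50 -1 [ 0.6  -0.51 -0.62] [-0.08  0.9  -0.19  1.34 -0.38  1.35 -2.33] True
38 -40 1 [-0.51  0.6   0.62] [ 0.05  0.87 -0.34  1.43 -0.34  1.22  0.65] True
38 -40 -1 [ 0.51 -0.6  -0.62] [-0.05  0.85 -0.18  1.43 -0.46  1.25 -2.41] True
38 -30 1 [-0.39  0.68  0.62] [ 0.08  0.83 -0.34  1.53 -0.42  1.1   0.58] True
38 -30 -1 [ 0.39 -0.68 -0.62] [-0.03  0.81 -0.18  1.53 -0.54  1.13 -2.47] True
38 -20 1 [-0.27  0.74  0.62] [ 0.12  0.78 -0.35  1.62 -0.5   0.97  0.52] True
38 -20 -1 [ 0.27 -0.74 -0.62] [-0.    0.76 -0.18  1.63 -0.63  1.01
[... 3300 characters left out ...]
  0.58] True
45 20 -1 [-0.24 -0.66 -0.71] [ 0.06  0.62 -0.21  2.03 -1.39  0.59 -2.33] True
45 30 1 [0.35 0.61 0.71] [ 0.81  1.16 -1.31  2.1   1.59  0.39 -1.91] True
45 30 -1 [-0.35 -0.61 -0.71] [ 0.81  1.16 -1.31  2.1   1.59  0.39  1.23] True
45 40 1 [0.45 0.54 0.71] [ 0.77  1.12 -1.3   2.17  2.01  0.46 -2.5 ] True
45 40 -1 [-0.45 -0.54 -0.71] [ 0.64  0.89 -1.07  2.17  2.35  0.24  0.15] True
45 50 1 [0.54 0.45 0.71] [ 0.07  0.56 -0.43  2.24  3.46  0.35  1.71] True
45 50 -1 [-0.54 -0.45 -0.71] [ 0.7   1.11 -1.3   2.22  2.21  0.63  0.27] True
45 60 1 [0.61 0.35 0.71] [-0.42  0.51  0.01  2.28  3.35  0.44  1.46] False
45 60 -1 [-0.61 -0.35 -0.71] [ 0.62  1.1  -1.31  2.25  2.26  0.83  0.02] False
```

The fore-aft bubble is now centred (-0.5 mm). The left-right bubble is 8.6 mm left, so the left screw needs about 117° counterclockwise. First I'll check from outside how the wrist camera housing sits on the gripper, because it has to clear the burner and the bar.

```bash
python3 - <<'E'
from h import *
c=snap("scene"); p=proj(c,observe()["tool_pos"]); print(p)
u,v=int(p[0]),int(p[1])
x0,y0=max(0,u-100),max(0,v-120)
cv2.imwrite("pics/s2.png",cv2.resize(c["frame"][y0:y0+190,x0:x0+250],None,fx=3.1,fy=3.1,interpolation=cv2.INTER_CUBIC)); print(x0,y0)
T=np.eye(4);s=observe();T[:3,:3]=R.from_quat(s["tcp_rot"]).as_matrix();T[:3,3]=s["tool_pos"]
w=capture("wrist")["hand_eye"]; print((proj(c,(T@w)[:3,3])-[x0,y0])*3.1,(p-[x0,y0])*3.1, observe()["time_s"])
E
```

```text
[296.26945934 150.30514095]
196 30
[377.57171944 302.90887649] [310.83532396 372.94593694] 18.525
```

View pics/s2.png

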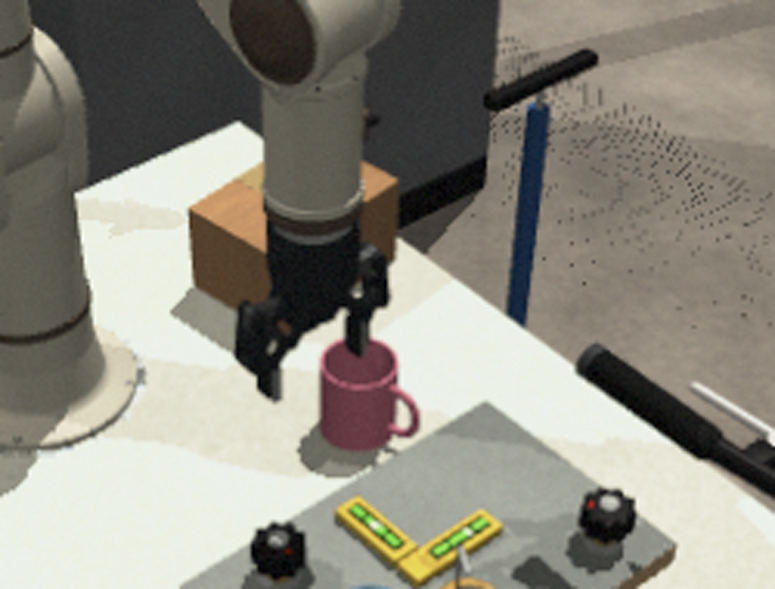

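No camera housing is visible on the gripper, only the gripper body. I can therefore use the comfortable wrist branch and turn the leaned gripper about the knob's vertical axis in strokes of about 60°.

```bash
cat >> h.py <<'E'
def pose(phi,a,fl=1):
    phi,a=np.radians([phi,a])
    tz=np.array([np.sin(phi)*np.sin(a),np.sin(phi)*np.cos(a),-np.cos(phi)])
    ty=np.array([np.cos(a),-np.sin(a),0])*fl
    return R.from_matrix(np.c_[np.cross(ty,tz),ty,tz])
def stroke(G,a0,a1,phi=42):
    r=pose(phi,a0); q=r.as_quat(); at=lambda s: G+r.apply([0,0,.008-s])
    reach(at(.13),q)
    hit=line_to(at(0),rate=.12,max_force=12); s=observe(); print("in",hit,s["tool_pos"]-at(0),s["joint_positions"])
    if hit: line_to(at(.13)); return False
    gripper_close(); s=observe(); print("grip",s["gripper_width"],s["force"],s["tool_pos"]-at(0))
    C=s["tool_pos"]-r.apply([0,0,.008]); C[2]=G[2]; C=(C+G)/2
    n=int(np.ceil(abs(a1-a0)/7.5)); k=None
    for a in np.linspace(a0,a1,n+1)[1:]:
        r=pose(phi,a); k=ik(C+r.apply([0,0,.008]),r.as_quat())
        if k is None or np.abs(np.array(k)-observe()["joint_positions"]).max()>.6: print("stop at",a,k); break
        movej(k)
    s=observe(); print("end",s["force"],s["wrist_torque"],s["gripper_width"],s["time_s"],s["joint_positions"])
    open_gripper(); p=s["tool_pos"]; line_to(p-r.apply([0,0,.13]),rate=.2)
    return True
def look(png=None):
    reach([.41,.06,.26],R.from_euler("xyz",[np.pi,0,0]).as_quat()); dwell(.4)
    c=snap("wrist",png); print(tube(c,(240,150),True),tube(c,(186,88),False),observe()["time_s"]); return c
E
python3 - <<'E'
from h import *
np.set_printoptions(precision=3,suppress=True)
stroke(np.array([.5945,.257,.106]),20,-40)
look("w4")
E
```

```text
in False [ 0.    -0.001  0.   ] [ 0.071  0.606 -0.251  2.017 -1.274  0.526  0.675]
grip 0.050764599133666315 [-6.934 -4.555  7.76 ] [-0.002  0.001  0.001]
end [ 0.194 -3.477  8.267] [-0.421  0.389  0.399] 0.05025210067836969 24.1667 [-0.052  0.884 -0.152  1.406 -0.524  1.302  0.78 ]
(np.float64(-0.32), np.float64(65.5), array([0.457, 0.095, 0.088]), array([144, 155])) (np.float64(4.42), np.float64(65.3), array([0.516, 0.146, 0.088]), array([173, 184])) 28.0083
```

```bash
python3 - <<'E'
from h import *
np.set_printoptions(precision=3,suppress=True)
stroke(np.array([.5945,.257,.106]),20,-40)
look("w5")
E
```

```text
in False [ 0.001 -0.001  0.   ] [-0.077  0.592 -0.07   2.023 -1.367  0.612  0.726]
grip 0.05022197757934214 [-7.055 -4.231  9.294] [-0.002  0.001  0.001]
end [-0.364 -2.313  7.479] [-0.419  0.422  0.374] 0.05065143843185623 33.6917 [-0.139  0.878 -0.013  1.41  -0.62   1.338  0.845]
(np.float64(-0.79), np.float64(64.4), array([0.458, 0.095, 0.088]), array([143, 156])) (np.float64(0.31), np.float64(65.3), array([0.516, 0.146, 0.088]), array([176, 189])) 37.5833
```

View pics/w5.png

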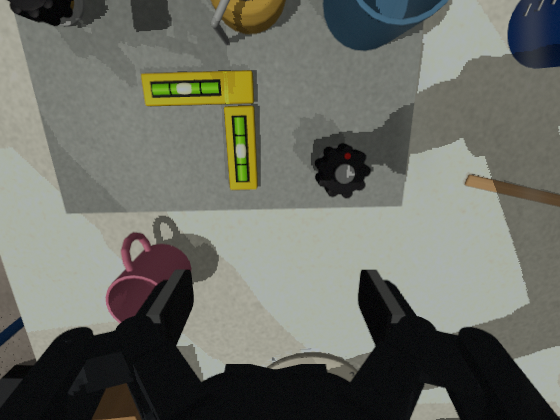

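Both bubbles are centred between their lines: the left-right one at (185,88) is off by 0.3 mm and the fore-aft one at (240,150) by -0.8 mm. The mug hasn't moved and the gripper is clear, so I'm handing in.

```bash
python3 -c "
from workcell import *
print(job_done())"
```

```text
the job is handed in; nothing more can be done
None
```

The board is level and the job is handed in at about 38 s: by my last camera check the left-right bubble is 0.3 mm off centre and the fore-aft bubble 0.8 mm (limit 3.5 mm), the gripper has let go, and no force reading suggested contact with the bike. My first right-screw turn went the wrong way by 80° and was undone.

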